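# Open the weighted sample case and seat its jar caps

## Robot

A 6-joint arm with a two-finger parallel gripper is mounted at the origin on a cart in front of the work surface, level with it; the furniture and walls round the work are solid. World frame = base frame: x ahead of the robot, y to its left, z up, the work surface at z = 0. Lengths are in m, angles in rad, forces in N, time in s.
With the tool pointing down it reaches from about 0.325 to 0.925 m from the base axis. Payload 3.1 kg.
Tool frame: the origin (TCP) lies at the very end of the fingers, on their centre line; the grasp point (between the pads) lies 19 mm behind it; z points along the fingers, y is the line along which they close (so a half turn about z gives the same grasp; the last joint's range is limited). The gripper opens to 85 mm and grips with 20 to 120 N. Pads are 22 mm wide; open, the fingers measure 114 mm over their backs; the gripper's body (76 mm by 85 mm) begins 54 mm behind the grasp point. The pads swing forward as they close: fully open they stand 13 mm farther back than shut.
Start: joints at [-1.445, 0.217, 1.613, -0, 1.311, -0.112], TCP at [0.147, -0.607, 0.231] pointing down, gripper open.
Joint ranges: [-2.75, 2.75], [-0.78, 2.1], [0.31, 2.55], [-1.13, 4.27], [0.13, 2.63], [-2.58, 2.58]. Speed limits (rad/s): [2.79, 2.79, 3.14, 3.14, 3.14, 3.14].

## Interface

Orientations are given as a rotation vector (axis times angle).
In Python, from station import bot gives the robot as it stands. The module is installed in compiled form; this text tells all that it offers.
- The arm moves only by the tool arm_command, never from a script. Its argument "targets" is a list of rows, each an object of numbers: "rx", "ry", "rz": the turn, a rotation vector about the world's x, y, z in rad; "x", "y", "z": the shift along the world's x, y, z in mm; "gripper": the finger opening in mm, from 0 to 85.4. In form: [{"rx": .., "ry": .., "rz": .., "x": .., "y": .., "z": .., "gripper": ..}, ...]. A call has 1 to 10 rows; each row is the pose to reach, as a shift and turn from the pose commanded when the call began; what a row does not reach only later rows make up. A row lasts 1/8 s, in which the tool goes at most 62.5 mm and 10.7 degrees, less where a joint would pass 70% of its speed; a pose out of reach is approached as far as the arm can. A call with a gripper value outside its range is refused whole. The fingers move at their own pace and stop on an object; "newtons" is the grip in N (left out, the last holds). Time passes only in rows, so rows that repeat a pose let the fingers close. It gives the time, the measured TCP pose, the force, the opening and the grip force at its end, in the units of the state.
- bot.state(): the state, without advancing time (a new reading comes with each control period).
- bot.read_camera(name): name is "scene" or "top"; returns the picture (384x512x3 uint8, red, green, blue); there is no depth.
- bot.get_calibration(name): a dict with "intrinsics" (3x3 intrinsics, pixels), "world_from_camera" (4x4, takes a point from camera to world coordinates). Camera axes: x right, y up, looking along -z (the intrinsics and any distortion apply to the point x, -y, -z); pixel columns grow to the right and rows downward; lengths in m; the calibration is good to about 2 mm. A picture is of the moment at which its call begins. get_calibration takes no time and is no camera call.
- bot.hand_in(): hands the job in; it is judged then, once.
Trained networks look in the newest picture that a camera, given by its name, has taken for a name from the list of things; names that differ only in an ending like _2 or _b are one class to them, and where a whole thing is asked for, a point or a joint stands for the part that bears it (a point fixed in the world has none). Each returns a list of dicts, best first, with "score" (0 to 1); they miss things now and then, are a little off and sometimes report something else, mostly with a low value. They report only what shows in the picture. A call takes as long as a camera call. They do not tell look-alikes from the thing itself.
- bot.boxes_of(camera, target): "extent" ([left, top, width, height] in pixels, round what is visible of it).
The state is a dict: "time_s": time; "joint_positions": joint angles; "qd": joint speeds; "effort": joint torques, N m; "ee_pos": TCP position; "ee_rot": TCP orientation; "wrist_force": force on the tool from outside, world axes, zero at the start; "ft_torque": the same for the moment, N m; "finger_gap": opening from 0.0 (shut) to 1.0 (fully open); "grasp_force": force on a finger pad.
Only numpy, scipy, OpenCV 4.12 (cv2) and the standard library are available. Lean on these libraries where they do the work, as an engineer would, in place of code of your own. Each camera call takes 0.05 s, during which the arm holds its last target. There are 200 camera calls.

## Task

Take the brass weight off the lid of the wooden sample case and set it down gently, upright and wholly on the round cork pad. Then lift the case's lid right open until it leans back on its stop, and press the caps of the three jars inside down until each is fully home. Leave the lid open and do not knock over or shove the other things on the bench.

Things in the scene. Friction and masses are not known exactly. Their poses are not given: they have to be found in the camera images.
- case: low wooden sample case fixed to the bench, 140 (x) x 240 (y) x 62 mm high without its lid, walls 6 mm; origin at the centre of its underside, x points to its rear (hinged side), -x to its front, z up. Its lid is 10 mm thick (closed: top 72 mm above the bench), as long and wide as the case
- lid (a joint): the case's lid, hinged along the top of the rear wall; rad, 0 = shut, grows as the front edge is lifted, 1.83 = resting on its stop, leaning 15 degrees back past vertical. It weighs 0.2 kg; let go below about 1.6 it falls shut, beyond that it leans back on the stop by its own weight
- lid_hinge (a point): middle of the lid's hinge axis: 70 mm behind the case's origin, 62 mm up; the axis runs along the case's y; does not move with the lid
- lid_pull (a point): centre of the lid's pull: a brass barrel, 16 mm thick and 34 mm long, lying along the case's y, on a 10 mm stem 32 mm in front of the middle of the lid's front edge, free on all sides (axis 67 mm above the bench with the lid shut; 172 mm in front of and 5 mm above the hinge axis). Its two flat ends can be pinched (34 mm); moves with the lid
- brass_weight: brass weight, about 0.55 kg: 50 mm round body 41 mm high, on it a knob 20 mm across from 41 to 59 mm; starts upright on the lid; origin at the centre of its underside, z up
- fume_hood (a point): under the middle of a white fume hood with a dark red shield, which hangs fixed over the bench, behind and to the right of the case; it spans about 0.17 m every way from this point and its lower edge is about 0.5 m above the bench. Keep the raised arm out of it by crossing in front of it (about x = 0.44)
- cork_pad: round cork pad, 90 mm across, 4 mm thick, fixed flat on the bench to the right of the case; origin at the centre of its underside
- cap_0 (a joint): push-in cap of the right jar in the case; m, 0 = standing 8 mm proud, grows as it is pressed down, 0.008 = fully home on its jar. Stiff: moves only when pushed with more than 3 N and stays where it is left; starts 3.5 to 8 mm proud
- cap_0_top (a point): centre of the top of the right jar's black cap, 37 mm across; when home 46 mm above the bench (16 mm below the case's rim); the jar stands 20 mm in front of the case's centre, 70 mm from its neighbours; moves with the cap
- cap_1 (a joint): push-in cap of the middle jar in the case; m, 0 = standing 8 mm proud, grows as it is pressed down, 0.008 = fully home on its jar. Stiff: moves only when pushed with more than 3 N and stays where it is left; starts 3.5 to 8 mm proud
- cap_1_top (a point): centre of the top of the middle jar's black cap, 37 mm across; when home 46 mm above the bench (16 mm below the case's rim); the jar stands 20 mm in front of the case's centre, 70 mm from its neighbours; moves with the cap
- cap_2 (a joint): push-in cap of the left jar in the case; m, 0 = standing 8 mm proud, grows as it is pressed down, 0.008 = fully home on its jar. Stiff: moves only when pushed with more than 3 N and stays where it is left; starts 3.5 to 8 mm proud
- cap_2_top (a point): centre of the top of the left jar's black cap, 37 mm across; when home 46 mm above the bench (16 mm below the case's rim); the jar stands 20 mm in front of the case's centre, 70 mm from its neighbours; moves with the cap
- bottle_small: bystander, loose: amber bottle with black cap, 48 mm across, 108 tall, left of the case; origin at the centre of its underside
- dropper_1: bystander, loose: amber dropper bottle with black bulb, 30 mm across, 95 tall, right of the case; origin at the centre of its underside
- dropper_0: bystander, loose: amber dropper bottle with black bulb, 30 mm across, 95 tall, in front of the case to the left of the lid's pull; origin at the centre of its underside
- dropper_2: bystander, loose: green dropper bottle with black bulb, 30 mm across, 95 tall, in front of the case to the right of the lid's pull; origin at the centre of its underside
- vial_1: bystander, loose: small glass vial with white cap, 23 mm across, 51 tall, just behind the cork pad; origin at the centre of its underside
- eraser: bystander, loose: eraser, 20 x 42 x 12 mm, lying just in front of the cork pad; origin at the centre of its underside
Mind the look-alikes: they are no part of the job. Of the things like the brass_weight, leave any that is black or orange; of the rest the larger one is meant.

How it is judged:
On the way, in this order (a step that is already met when the one before it is completed fails the run):
1. the weight stands released on the cork pad while the lid is still shut (horizontal distance between brass_weight and cork_pad below 0.022 m and z of brass_weight in the frame of cork_pad between 0.001 and 0.008 m and angle between brass_weight's own z axis and vertical below 0.1 rad and linear speed of brass_weight below 0.02 m/s and contact force between the fingers and brass_weight below 0.1 N and value of joint lid below 0.1 rad), for 0.2 s.
2. the lid leans on its stop (value of joint lid above 1.75 rad and velocity of joint lid between -0.1 and 0.1 rad/s), for 0.2 s.
3. all three caps are home (all of step 2 and value of joint each of cap_0, cap_1, cap_2 above 0.0062 m), for 0.2 s.
At the end, for the whole second after the job is handed in: The brass weight stands upright, released and at rest on the cork pad, wholly on it (centre within 22 mm of the pad's centre); the lid is at rest, open beyond 1.75 rad (on its stop); each of the three caps is pressed to within 1.8 mm of home (all of step 3 and horizontal distance between brass_weight and cork_pad below 0.022 m and z of brass_weight in the frame of cork_pad between 0.001 and 0.008 m and angle between brass_weight's own z axis and vertical below 0.1 rad and linear speed of brass_weight below 0.02 m/s and contact force between the fingers and brass_weight below 0.1 N); the robot touches nothing.
It fails at once if the weight is tipped over (angle between brass_weight's own z axis and vertical above 0.6 rad).
It fails at once if the weight is dropped on the pad (over 120 N between them) (contact force between brass_weight and cork_pad above 120 N).
It fails at once if a bystander is shoved more than 30 mm or tipped over (distance of any of bottle_small, dropper_1, dropper_0, dropper_2, vial_1, eraser from where it was at the start of the episode above 0.03 m or angle between any of bottle_small, dropper_1, dropper_0, dropper_2, vial_1, eraser's own z axis and vertical above 0.5 rad).
It also fails if it takes over 69 s, if anything falls off the work surface, if the arm or the gripper's body presses on something with over 40 N, if the wrist force passes 120 N, or if a joint passes its speed limit or range.

## Working session

There is one attempt and no reset: what is moved stays moved. The work goes in short steps, Python scripts to look and compute and a tool call to move; the robot and the scene stay as the last step left them, time stands still between calls to the robot, and variables do not carry over. Pictures are saved under pics/ and viewed, at most 10 in all, crops included, and the job is handed in when it is done.

Besides the shell and the picture viewer there is one more tool, called as a command line: name --argument value ..., lists and objects as JSON in quotes. arm_command: Moves the arm, as the interface text tells. Its arguments: {"type":"object","properties":{"targets":{"type":"array","items":{"type":"object","properties":{"rx":{"type":"number"},"ry":{"type":"number"},"rz":{"type":"number"},"x":{"type":"number"},"y":{"type":"number"},"z":{"type":"number"},"gripper":{"type":"number"}}}},"newtons":{"type":"number"}},"required":["targets"]}

```bash
mkdir -p pics
cat > h.py <<'E'
import numpy as np, cv2
from station import bot
def cal(c):
    k=bot.get_calibration(c); return np.array(k["intrinsics"]),np.array(k["world_from_camera"])
def ray(c,u,v):
    K,T=cal(c); d=np.linalg.inv(K)@[u,v,1]; d=T[:3,:3]@(d*[1,-1,-1]); return T[:3,3],d
def atz(c,u,v,z):
    o,d=ray(c,u,v); return o+d*(z-o[2])/d[2]
def px(c,p):
    K,T=cal(c); q=np.linalg.inv(T)@np.append(p,1); q=K@(q[:3]*[1,-1,-1]); return q[:2]/q[2]
def save(c,n):
    im=bot.read_camera(c); cv2.imwrite(f"pics/{n}.png",im[:,:,::-1]); return im
E
python3 - <<'E'
from h import *
for c in("scene","top"):
    save(c,c+"0"); print(c,bot.get_calibration(c).keys(),cal(c)[1][:3,3].round(3))
    for n in["case","lid_pull","brass_weight","cork_pad","bottle_small","dropper_0","vial_1","eraser"]:
        print(n,[(round(b["score"],2),np.round(b["extent"]).astype(int).tolist()) for b in bot.boxes_of(c,n)][:5])
print(bot.state())
E
```

```text
scene dict_keys(['intrinsics', 'world_from_camera']) [-0.152  0.786  1.293]
case [(0.85, [196, 216, 64, 75])]
lid_pull [(0.97, [194, 213, 66, 63])]
brass_weight [(0.67, [209, 239, 12, 20])]
cork_pad [(0.65, [312, 203, 21, 15]), (0.63, [192, 265, 13, 26])]
bottle_small [(0.56, [192, 267, 16, 23])]
dropper_0 [(0.63, [234, 270, 13, 20]), (0.58, [243, 211, 5, 7]), (0.51, [262, 229, 10, 16]), (0.22, [209, 240, 10, 20])]
vial_1 [(0.5, [304, 194, 2, 11])]
eraser []
top dict_keys(['intrinsics', 'world_from_camera']) [0.33  0.088 1.625]
case [(0.92, [197, 166, 62, 47]), (0.39, [199, 167, 60, 42])]
lid_pull [(0.88, [199, 165, 62, 50])]
brass_weight [(0.47, [196, 236, 8, 5])]
cork_pad [(0.69, [314, 207, 17, 21])]
bottle_small [(0.31, [313, 206, 22, 23])]
dropper_0 [(0.53, [214, 213, 8, 4])]
vial_1 []
eraser [(0.48, [322, 230, 8, 9])]
{'time_s': 0.9, 'joint_positions': array([-1.44521456e+00,  2.16852618e-01,  1.61337105e+00,  3.68607312e-05,
        1.31131105e+00, -1.12222907e-01]), 'qd': array([ 0.00030477,  0.00027144,  0.00050689, -0.00105308,  0.00031809,
        0.00197371]), 'effort': array([ 3.99613073e-04, -3.96880352e+01, -3.04261565e+01, -2.27416122e-04,
        5.97555318e-04, -1.09741882e-05]), 'ee_pos': array([ 0.14725267, -0.60743333,  0.23134483]), 'ee_rot': array([3.11935573e+00, 3.72641555e-01, 5.65682571e-05]), 'wrist_force': array([ 0.84423435, -0.00179081,  0.37747982]), 'ft_torque': array([-0.02504383, -0.01454264, -0.00641038]), 'grasp_force': 0.0, 'finger_gap': 1.0001569859386121}
```

```bash
python3 -c "
import cv2,numpy as np
a=cv2.imread('pics/scene0.png');b=cv2.imread('pics/top0.png')
cv2.imwrite('pics/s0.png',cv2.resize(a,(800,600)));cv2.imwrite('pics/t0.png',cv2.resize(b,(800,600)))"
```

```text
(no output)
```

View pics/s0.png

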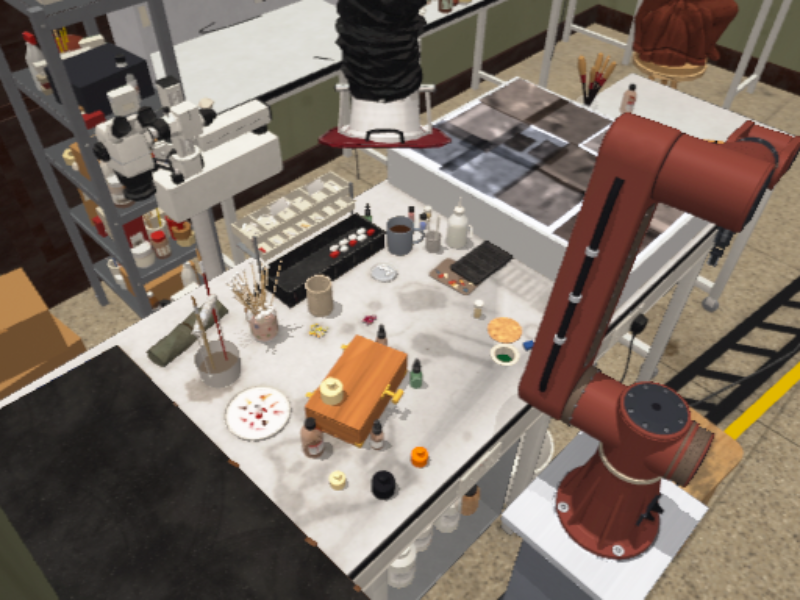

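View pics/t0.png

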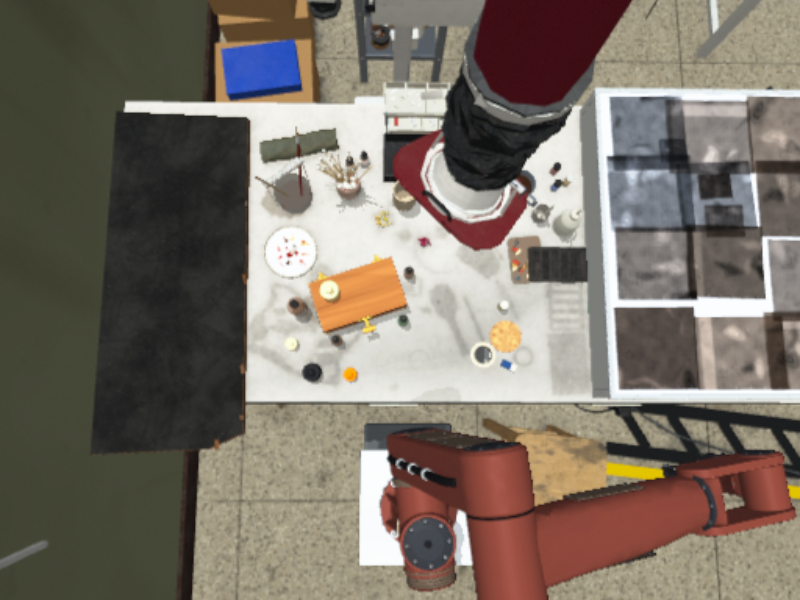

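The scene view shows the case at about (357,390) with the weight on its lid at (331,390), and the pad at (505,329). The top view (800 px) shows the lid centre at (358,295), the weight at (330,290), the pull at (368,325) and the pad at (505,336). The black, orange and small brass weights stand on the bench in front of the case. I'll zoom in on both views.

Run:
```python
import cv2
a=cv2.imread('pics/top0.png'); c=a[150:250,180:350]; c=cv2.resize(c,None,fx=4.7,fy=4.7,interpolation=cv2.INTER_CUBIC); cv2.imwrite('pics/tc.png',c)
a=cv2.imread('pics/scene0.png'); c=a[190:315,180:350]; c=cv2.resize(c,None,fx=4.7,fy=4.7,interpolation=cv2.INTER_CUBIC); cv2.imwrite('pics/sc.png',c)
```

```text
(no output)
```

View pics/tc.png

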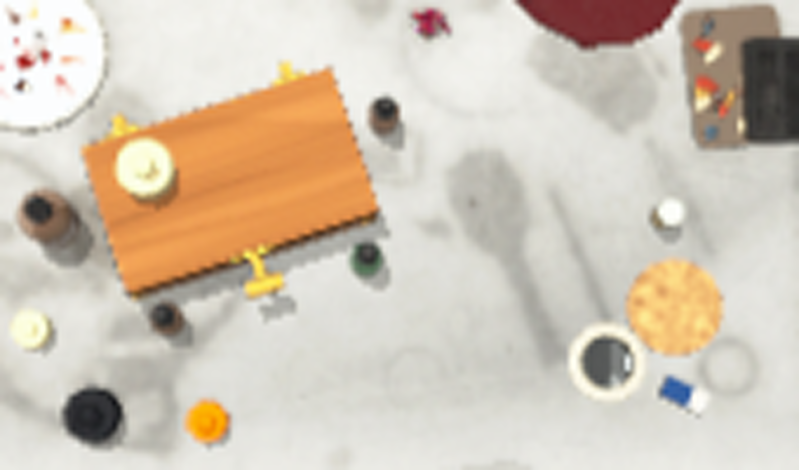

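View pics/sc.png

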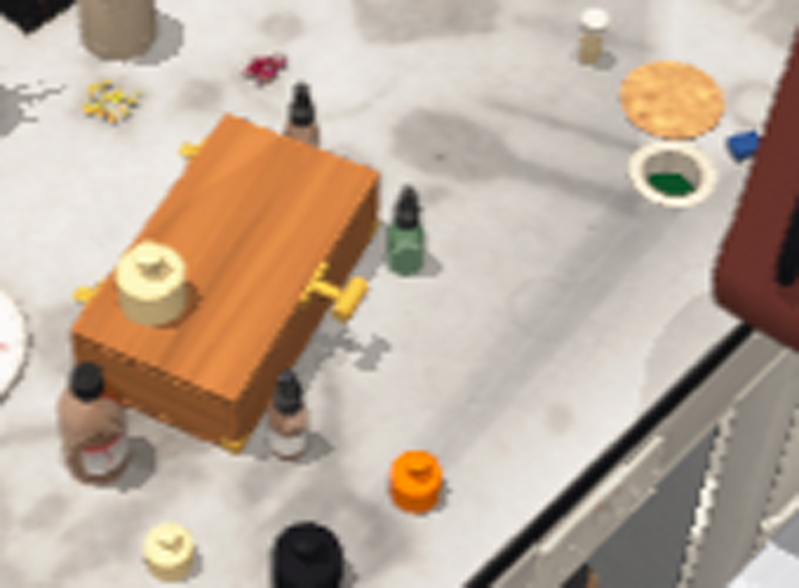

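The top crop (4.7x, offset 180,150) shows lid corners at (83,148), (330,70), (378,212) and (130,293). The weight is at (144,167), the pull at (264,284) and the pad at (675,307). The scene crop agrees: weight (152,280), pull (346,298), pad (671,99).

Run:
```python
from h import *
def P(c,u,v,z,oy=150): return atz(c,180+(u+.5)/4.7-.5,oy+(v+.5)/4.7-.5,z)
cs=[P("top",*q,.072) for q in[(83,148),(330,70),(378,212),(130,293)]]
for q in cs: print(q.round(4))
for i in range(4): print(np.linalg.norm(cs[i]-cs[(i+1)%4]).round(4))
m=np.mean(cs,0); print("lid c",m.round(4), "yaw x-axis",np.degrees([np.arctan2(*(cs[0]-cs[3])[[1,0]]),np.arctan2(*(cs[1]-cs[2])[[1,0]]),np.arctan2(*(cs[0]-cs[1])[[1,0]])-np.pi/2,np.arctan2(*(cs[3]-cs[2])[[1,0]])-np.pi/2]))
sc=[P("scene",*q,.072,190) for q in[(74,328),(228,113),(380,175),(238,400)]]
print("scene lid",np.array(sc).round(3).tolist(),np.mean(sc,0))
im=cv2.imread("pics/top0.png");hs=cv2.cvtColor(im,cv2.COLOR_BGR2HSV).astype(int)
H,S,V=hs[...,0],hs[...,1],hs[...,2]
for c in("top","scene"):
    hs=cv2.cvtColor(cv2.imread(f"pics/{c}0.png"),cv2.COLOR_BGR2HSV)
    mask=cv2.inRange(hs,(8,70,120),(25,255,255)); n,l,st,ce=cv2.connectedComponentsWithStats(mask)
    for i in range(1,n):
        if st[i,4]>60 and 180<ce[i][0]<350 and 150<ce[i][1]<320: print(c,"brown",st[i],ce[i].round(1),"z=.004",atz(c,*ce[i],.004).round(4))
    mask=cv2.inRange(hs,(24,30,180),(35,120,255)); n,l,st,ce=cv2.connectedComponentsWithStats(mask)
    for i in range(1,n):
        if st[i,4]>20 and 180<ce[i][0]<350 and 150<ce[i][1]<320: print(c,"yel",st[i],ce[i].round(1),"z=.113",atz(c,*ce[i],.113).round(4))
print("w",P("top",144,167,.113),P("scene",152,268,.113,190))
print("pull",P("top",264,284,.070),P("scene",346,298,.070,190))
for n,q in dict(bs=(38,208,.108),d1=(385,112,.095),d0=(167,315,.095),d2=(367,253,.095),vial=(671,211,.051),er=(683,394,.012),cup=(607,362,.03)).items(): print(n,P("top",*q).round(3))
```

```text
[0.6004 0.3025 0.072 ]
[0.6739 0.0791 0.072 ]
[0.5431 0.0352 0.072 ]
[0.4689 0.2574 0.072 ]
0.2352
0.1379
0.2342
0.139
lid c [0.5716 0.1685 0.072 ] yaw x-axis [18.94075767 18.53364033 18.20467441 18.46889205]
scene lid [[0.599, 0.303, 0.072], [0.675, 0.078, 0.072], [0.543, 0.038, 0.072], [0.469, 0.26, 0.072]] [0.57145662 0.16955422 0.072     ]
top brown [327 160  11  16  74] [332.9 166.4] z=.004 [ 0.6826 -0.2951  0.004 ]
top brown [ 197  163   64   51 1830] [229.3 188.3] z=.004 [0.5807 0.1695 0.004 ]
top brown [313 205  21  21 330] [323.1 214.9] z=.004 [ 0.4639 -0.2454  0.004 ]
top brown [219 235  10   9  71] [223.5 239.2] z=.004 [0.3564 0.1917 0.004 ]
top yel [205 180  12  11  74] [210.5 185.1] z=.113 [0.5768 0.2419 0.113 ]
top yel [182 217   8   7  38] [185.9 220. ] z=.113 [0.4321 0.3394 0.113 ]
scene brown [276 166  29  22 207] [289.  177.1] z=.004 [ 0.6908 -0.2955  0.004 ]
scene brown [312 203  22  17 297] [322.5 210.9] z=.004 [ 0.463  -0.2432  0.004 ]
scene brown [ 193  214   68   73 2583] [226.6 249. ] z=.004 [0.5954 0.1627 0.004 ]
scene brown [263 286  11  14 133] [268.  292.1] z=.004 [0.36   0.1864 0.004 ]
scene yel [205 242  14  12  95] [211.1 247.2] z=.113 [0.5754 0.2482 0.113 ]
scene yel [211 302  10   8  57] [215.2 305.4] z=.113 [0.3991 0.3855 0.113 ]
w [0.57658695 0.24282606 0.113     ] [0.57520902 0.24431097 0.113     ]
pull [0.47766868 0.13762168 0.07      ] [0.47849344 0.14020207 0.07      ]
bs [0.54  0.336 0.108]
d1 [0.631 0.03  0.095]
d0 [0.448 0.222 0.095]
d2 [0.503 0.046 0.095]
vial [ 0.548 -0.235  0.051]
er [ 0.382 -0.25   0.012]
cup [ 0.411 -0.177  0.03 ]
```

arm_command --targets '[{"x":27,"y":55,"z":5,"rz":0.15,"gripper":85},{"x":53,"y":110,"z":5,"rz":0.3,"gripper":85},{"x":80,"y":165,"z":5,"rz":0.45,"gripper":85},{"x":107,"y":220,"z":5,"rz":0.6,"gripper":85},{"x":133,"y":275,"z":5,"rz":0.75,"gripper":85},{"x":160,"y":330,"z":5,"rz":0.9,"gripper":85},{"x":187,"y":385,"z":5,"rz":1.05,"gripper":85},{"x":213,"y":440,"z":5,"rz":1.2,"gripper":85},{"x":240,"y":495,"z":5,"rz":1.35,"gripper":85},{"x":267,"y":550,"z":5,"rz":1.5,"gripper":85}]'

```text
$.targets[0]: bad value
```

arm_command --targets '[{"x":27,"y":55,"z":5,"rx":0,"ry":0,"rz":0.15,"gripper":85},{"x":53,"y":110,"z":5,"rx":0,"ry":0,"rz":0.3,"gripper":85},{"x":80,"y":165,"z":5,"rx":0,"ry":0,"rz":0.45,"gripper":85},{"x":107,"y":220,"z":5,"rx":0,"ry":0,"rz":0.6,"gripper":85},{"x":133,"y":275,"z":5,"rx":0,"ry":0,"rz":0.75,"gripper":85},{"x":160,"y":330,"z":5,"rx":0,"ry":0,"rz":0.9,"gripper":85},{"x":187,"y":385,"z":5,"rx":0,"ry":0,"rz":1.05,"gripper":85},{"x":213,"y":440,"z":5,"rx":0,"ry":0,"rz":1.2,"gripper":85},{"x":240,"y":495,"z":5,"rx":0,"ry":0,"rz":1.35,"gripper":85},{"x":267,"y":550,"z":5,"rx":0,"ry":0,"rz":1.5,"gripper":85}]'

```text
time_s: 2.15
ee_pos: [0.415, -0.0556, 0.2369]
ee_rot: [2.021, 2.402, 0.001]
wrist_force: [0.9, 0.1, 0.2]
finger_gap: 1.0
grasp_force: 0.0
```

arm_command --targets '[{"x":27,"y":50,"z":0,"rx":0,"ry":0,"rz":0.05,"gripper":85},{"x":54,"y":100,"z":0,"rx":0,"ry":0,"rz":0.1,"gripper":85},{"x":81,"y":150,"z":0,"rx":0,"ry":0,"rz":0.156,"gripper":85},{"x":108,"y":200,"z":0,"rx":0,"ry":0,"rz":0.156,"gripper":85},{"x":134,"y":250,"z":-10,"rx":0,"ry":0,"rz":0.156,"gripper":85},{"x":161,"y":299,"z":-30,"rx":0,"ry":0,"rz":0.156,"gripper":85},{"x":161,"y":299,"z":-70,"rx":0,"ry":0,"rz":0.156,"gripper":85},{"x":161,"y":299,"z":-110,"rx":0,"ry":0,"rz":0.156,"gripper":85},{"x":161,"y":299,"z":-140,"rx":0,"ry":0,"rz":0.156,"gripper":85},{"x":161,"y":299,"z":-156,"rx":0,"ry":0,"rz":0.156,"gripper":85}]'

```text
time_s: 3.4
ee_pos: [0.5739, 0.2412, 0.078]
ee_rot: [-1.834, -2.548, 0.004]
wrist_force: [0.4, -0.5, -0.5]
finger_gap: 0.993
grasp_force: 0.0
```

arm_command --targets '[{"x":0,"y":0,"z":0,"rx":0,"ry":0,"rz":0,"gripper":60},{"x":0,"y":0,"z":0,"rx":0,"ry":0,"rz":0,"gripper":45},{"x":0,"y":0,"z":0,"rx":0,"ry":0,"rz":0,"gripper":40},{"x":0,"y":0,"z":0,"rx":0,"ry":0,"rz":0,"gripper":40},{"x":0,"y":0,"z":0,"rx":0,"ry":0,"rz":0,"gripper":40},{"x":0,"y":0,"z":0,"rx":0,"ry":0,"rz":0,"gripper":40}]' --newtons 40

```text
time_s: 4.15
ee_pos: [0.5772, 0.2421, 0.0826]
ee_rot: [1.834, 2.547, 0.006]
wrist_force: [1.5, 0.2, 5.4]
finger_gap: 0.563
grasp_force: 42.4
```

arm_command --targets '[{"x":0,"y":0,"z":10,"rx":0,"ry":0,"rz":0,"gripper":40},{"x":0,"y":0,"z":35,"rx":0,"ry":0,"rz":0,"gripper":40},{"x":0,"y":0,"z":70,"rx":0,"ry":0,"rz":0,"gripper":40},{"x":-10,"y":-10,"z":95,"rx":0,"ry":0,"rz":0,"gripper":40},{"x":-30,"y":-40,"z":100,"rx":0,"ry":0,"rz":0,"gripper":40},{"x":-55,"y":-80,"z":100,"rx":0,"ry":0,"rz":0,"gripper":40},{"x":-80,"y":-120,"z":100,"rx":0,"ry":0,"rz":0,"gripper":40},{"x":-105,"y":-160,"z":100,"rx":0,"ry":0,"rz":0,"gripper":40},{"x":-120,"y":-200,"z":100,"rx":0,"ry":0,"rz":0,"gripper":40},{"x":-125,"y":-242,"z":100,"rx":0,"ry":0,"rz":0,"gripper":40}]'

```text
time_s: 5.4
ee_pos: [0.4468, -0.0009, 0.1783]
ee_rot: [-1.832, -2.547, 0.004]
wrist_force: [1.2, -1.3, -5.2]
finger_gap: 0.559
grasp_force: 42.7
```

arm_command --targets '[{"x":0,"y":-45,"z":0,"rx":0,"ry":0,"rz":0,"gripper":40},{"x":2,"y":-90,"z":0,"rx":0,"ry":0,"rz":0,"gripper":40},{"x":5,"y":-135,"z":0,"rx":0,"ry":0,"rz":0,"gripper":40},{"x":8,"y":-180,"z":0,"rx":0,"ry":0,"rz":0,"gripper":40},{"x":11,"y":-220,"z":0,"rx":0,"ry":0,"rz":0,"gripper":40},{"x":12,"y":-243,"z":-5,"rx":0,"ry":0,"rz":0,"gripper":40},{"x":12,"y":-243,"z":-30,"rx":0,"ry":0,"rz":0,"gripper":40},{"x":12,"y":-243,"z":-60,"rx":0,"ry":0,"rz":0,"gripper":40},{"x":12,"y":-243,"z":-90,"rx":0,"ry":0,"rz":0,"gripper":40},{"x":12,"y":-243,"z":-100,"rx":0,"ry":0,"rz":0,"gripper":40}]'

```text
time_s: 6.65
ee_pos: [0.4592, -0.2408, 0.0768]
ee_rot: [-1.83, -2.543, -0.001]
wrist_force: [0.4, 1.1, -5.2]
finger_gap: 0.564
grasp_force: 43.1
```

Run:
```python
from h import *
a=save("scene","s1")[150:270,250:410]; b=save("top","t1")[140:260,250:410]
cv2.imwrite("pics/st1.png",cv2.resize(np.hstack([a,b])[:,:,::-1],None,fx=2.5,fy=2.5,interpolation=cv2.INTER_CUBIC))
s=bot.state();print(s["ee_pos"],s["wrist_force"],s["grasp_force"],s["finger_gap"],px("top",[.4635,-.2445,.13]),s["joint_positions"])
```

```text
[ 0.46060738 -0.2418134   0.07835871] [-0.48816531  0.1395337  -4.53588962] 43.12285512685776 0.5594648659901371 [329.17108273 212.45170916] [-6.18517080e-01  1.88211315e-01  1.96496053e+00  2.27399531e-04
  9.93511882e-01 -9.42095925e-01]
```

View pics/st1.png

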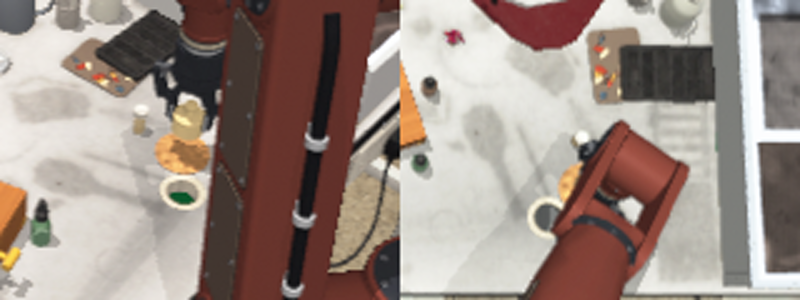

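The weight hangs upright over the pad, at about (187,120) in the left half, with roughly 64 mm to go. Lowering it.

arm_command --targets '[{"x":3,"y":-3,"z":-15,"rx":0,"ry":0,"rz":0,"gripper":40},{"x":3,"y":-3,"z":-35,"rx":0,"ry":0,"rz":0,"gripper":40},{"x":3,"y":-3,"z":-50,"rx":0,"ry":0,"rz":0,"gripper":40},{"x":3,"y":-3,"z":-56,"rx":0,"ry":0,"rz":0,"gripper":40},{"x":3,"y":-3,"z":-59,"rx":0,"ry":0,"rz":0,"gripper":40},{"x":3,"y":-3,"z":-60,"rx":0,"ry":0,"rz":0,"gripper":40},{"x":3,"y":-3,"z":-61,"rx":0,"ry":0,"rz":0,"gripper":40},{"x":3,"y":-3,"z":-62,"rx":0,"ry":0,"rz":0,"gripper":40}]'

```text
time_s: 7.75
ee_pos: [0.4656, -0.2467, 0.0187]
ee_rot: [1.835, 2.549, 0.0]
wrist_force: [-1.1, 0.1, -5.1]
finger_gap: 0.563
grasp_force: 43.1
```

arm_command --targets '[{"x":-1,"y":2,"z":-1,"rx":0,"ry":0,"rz":0,"gripper":40},{"x":-1,"y":2,"z":-2,"rx":0,"ry":0,"rz":0,"gripper":40},{"x":-1,"y":2,"z":-3,"rx":0,"ry":0,"rz":0,"gripper":40},{"x":-1,"y":2,"z":-3,"rx":0,"ry":0,"rz":0,"gripper":40}]'

```text
time_s: 8.25
ee_pos: [0.4642, -0.2444, 0.0152]
ee_rot: [-1.835, -2.55, 0.0]
wrist_force: [-0.0, -1.0, -5.6]
finger_gap: 0.558
grasp_force: 43.2
```

arm_command --targets '[{"x":0,"y":0,"z":-1,"rx":0,"ry":0,"rz":0,"gripper":40},{"x":0,"y":0,"z":-2,"rx":0,"ry":0,"rz":0,"gripper":40},{"x":0,"y":0,"z":-2,"rx":0,"ry":0,"rz":0,"gripper":40}]'

```text
time_s: 8.62
ee_pos: [0.4644, -0.2446, 0.0147]
ee_rot: [-1.835, -2.549, 0.0]
wrist_force: [-3.7, 1.1, 6.1]
finger_gap: 0.557
grasp_force: 44.2
```

arm_command --targets '[{"x":0,"y":0,"z":0,"rx":0,"ry":0,"rz":0,"gripper":55},{"x":0,"y":0,"z":0,"rx":0,"ry":0,"rz":0,"gripper":62},{"x":0,"y":0,"z":0,"rx":0,"ry":0,"rz":0,"gripper":66},{"x":0,"y":0,"z":0,"rx":0,"ry":0,"rz":0,"gripper":66},{"x":0,"y":0,"z":8,"rx":0,"ry":0,"rz":0,"gripper":66},{"x":0,"y":0,"z":30,"rx":0,"ry":0,"rz":0,"gripper":66},{"x":0,"y":0,"z":70,"rx":0,"ry":0,"rz":0,"gripper":66},{"x":0,"y":0,"z":120,"rx":0,"ry":0,"rz":0,"gripper":66},{"x":0,"y":30,"z":170,"rx":0,"ry":0,"rz":0,"gripper":66},{"x":0,"y":80,"z":180,"rx":0,"ry":0,"rz":0,"gripper":66}]'

```text
time_s: 9.88
ee_pos: [0.4675, -0.1662, 0.1992]
ee_rot: [1.832, 2.538, 0.002]
wrist_force: [0.8, 1.0, 0.9]
finger_gap: 0.771
grasp_force: 0.0
```

arm_command --targets '[{"x":-5,"y":50,"z":0,"rx":0,"ry":0,"rz":0.17,"gripper":50},{"x":-10,"y":100,"z":0,"rx":0,"ry":0,"rz":0.34,"gripper":50},{"x":-10,"y":150,"z":0,"rx":0,"ry":0,"rz":0.51,"gripper":50},{"x":-5,"y":200,"z":0,"rx":0,"ry":0,"rz":0.68,"gripper":50},{"x":0,"y":250,"z":0,"rx":0,"ry":0,"rz":0.85,"gripper":50},{"x":5,"y":280,"z":0,"rx":0,"ry":0,"rz":1.02,"gripper":50},{"x":12,"y":303,"z":0,"rx":0,"ry":0,"rz":1.19,"gripper":50},{"x":12,"y":303,"z":0,"rx":0,"ry":0,"rz":1.36,"gripper":50},{"x":12,"y":303,"z":0,"rx":0,"ry":0,"rz":1.53,"gripper":50},{"x":12,"y":303,"z":0,"rx":0,"ry":0,"rz":1.571,"gripper":50}]'

```text
time_s: 11.12
ee_pos: [0.4762, 0.1388, 0.1937]
ee_rot: [-0.509, 3.1, -0.0]
wrist_force: [-0.1, -0.6, 0.4]
finger_gap: 0.587
grasp_force: 0.0
```

Run:
```python
from h import *
a=save("scene","s2")[170:290,180:340]; b=save("top","t2")[150:270,190:350]
cv2.imwrite("pics/st2.png",cv2.resize(np.hstack([a,b])[:,:,::-1],None,fx=2.5,fy=2.5,interpolation=cv2.INTER_CUBIC))
s=bot.state();print(s["ee_pos"],s["ee_rot"],s["wrist_force"],s["finger_gap"],s["joint_positions"].round(3))
hs=cv2.cvtColor(cv2.imread("pics/top0.png"),cv2.COLOR_BGR2HSV)
for c in("top","scene"):
    hs=cv2.cvtColor(cv2.imread(f"pics/{c[0]}2.png"),cv2.COLOR_BGR2HSV)
    mask=cv2.inRange(hs,(24,30,180),(35,140,255)); n,l,st,ce=cv2.connectedComponentsWithStats(mask)
    for i in range(1,n):
        if st[i,4]>20 and 280<ce[i][0]<350 and 150<ce[i][1]<320: print(c,"yel",st[i],ce[i].round(1),"z=.045",atz(c,*ce[i],.045).round(4))
```

```text
[0.47622347 0.13863789 0.1937291 ] [-5.05456357e-01  3.10017539e+00 -5.50730596e-05] [ 0.35828812  0.31808096 -0.91836943] 0.5834835687636445 [ 0.142 -0.025  1.949 -0.     1.217 -1.752]
top yel [319 209  11  11  92] [324.4 213.8] z=.045 [ 0.4651 -0.2426  0.045 ]
scene yel [317 200  13  10  73] [322.8 204.5] z=.045 [ 0.4638 -0.2379  0.045 ]
```

View pics/st2.png

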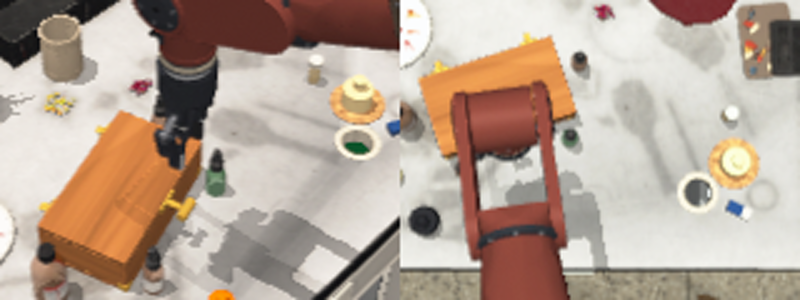

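The weight stands upright in the middle of the pad, and the gripper is above the pull with the droppers clear. Descending onto the pull.

arm_command --targets '[{"x":0,"y":0,"z":-40,"rx":0,"ry":0,"rz":0,"gripper":54},{"x":0,"y":0,"z":-80,"rx":0,"ry":0,"rz":0,"gripper":54},{"x":0,"y":0,"z":-110,"rx":0,"ry":0,"rz":0,"gripper":54},{"x":0,"y":0,"z":-130,"rx":0,"ry":0,"rz":0,"gripper":54},{"x":0,"y":0,"z":-145,"rx":0,"ry":0,"rz":0,"gripper":54},{"x":0,"y":0,"z":-147,"rx":0,"ry":0,"rz":0,"gripper":54}]'

```text
time_s: 11.98
ee_pos: [0.4755, 0.1384, 0.0455]
ee_rot: [0.504, -3.099, -0.0]
wrist_force: [0.2, -0.4, 0.4]
finger_gap: 0.632
grasp_force: 0.0
```

arm_command --targets '[{"x":0,"y":0,"z":0,"rx":0,"ry":0,"rz":0,"gripper":44},{"x":0,"y":0,"z":0,"rx":0,"ry":0,"rz":0,"gripper":36},{"x":0,"y":0,"z":0,"rx":0,"ry":0,"rz":0,"gripper":26},{"x":0,"y":0,"z":0,"rx":0,"ry":0,"rz":0,"gripper":26},{"x":0,"y":0,"z":0,"rx":0,"ry":0,"rz":0,"gripper":26}]' --newtons 30

```text
time_s: 12.6
ee_pos: [0.4779, 0.1366, 0.0478]
ee_rot: [-0.507, 3.098, -0.007]
wrist_force: [0.5, -7.2, 2.1]
finger_gap: 0.388
grasp_force: 31.9
```

Run:
```python
import numpy as np
y=np.radians(18.5);r=np.hypot(.172,.005);a0=np.arctan2(.005,-.172)
for t in np.arange(0,1.86,.061):
    dx=r*np.cos(a0-t)+.172; dz=r*np.sin(a0-t)-.005
    print(round(t,3),*(1000*np.array([dx*np.cos(y),dx*np.sin(y),dz])).round().astype(int))
```

```text
0.0 0 0 0
0.061 1 0 10
0.122 2 1 21
0.183 4 1 31
0.244 6 2 41
0.305 9 3 51
0.366 13 4 61
0.427 17 6 71
0.488 21 7 80
0.549 26 9 89
0.61 32 11 98
0.671 38 13 106
0.732 45 15 114
0.793 52 17 121
0.854 60 20 128
0.915 67 23 134
0.976 76 25 140
1.037 84 28 146
1.098 93 31 150
1.159 102 34 155
1.22 112 37 158
1.281 121 41 161
1.342 131 44 164
1.403 141 47 165
1.464 150 50 167
1.525 160 54 167
1.586 170 57 167
1.647 180 60 166
1.708 190 64 165
1.769 200 67 163
1.83 210 70 160
```

arm_command --targets '[{"x":1,"y":-2,"z":4,"rx":0,"ry":0,"rz":0,"gripper":26},{"x":2,"y":-2,"z":10,"rx":0,"ry":0,"rz":0,"gripper":26},{"x":3,"y":-1,"z":21,"rx":0,"ry":0,"rz":0,"gripper":26},{"x":5,"y":-1,"z":31,"rx":0,"ry":0,"rz":0,"gripper":26},{"x":7,"y":0,"z":41,"rx":0,"ry":0,"rz":0,"gripper":26},{"x":10,"y":1,"z":51,"rx":0,"ry":0,"rz":0,"gripper":26},{"x":14,"y":2,"z":61,"rx":0,"ry":0,"rz":0,"gripper":26},{"x":18,"y":4,"z":71,"rx":0,"ry":0,"rz":0,"gripper":26},{"x":22,"y":5,"z":80,"rx":0,"ry":0,"rz":0,"gripper":26},{"x":27,"y":7,"z":89,"rx":0,"ry":0,"rz":0,"gripper":26}]'

```text
time_s: 13.85
ee_pos: [0.5038, 0.1453, 0.1358]
ee_rot: [-0.506, 3.1, -0.001]
wrist_force: [1.9, -3.4, -4.6]
finger_gap: 0.391
grasp_force: 30.9
```

arm_command --targets '[{"x":6,"y":2,"z":9,"rx":0,"ry":0,"rz":0,"gripper":26},{"x":12,"y":4,"z":17,"rx":0,"ry":0,"rz":0,"gripper":26},{"x":19,"y":6,"z":25,"rx":0,"ry":0,"rz":0,"gripper":26},{"x":26,"y":8,"z":32,"rx":0,"ry":0,"rz":0,"gripper":26},{"x":34,"y":11,"z":39,"rx":0,"ry":0,"rz":0,"gripper":26},{"x":41,"y":14,"z":45,"rx":0,"ry":0,"rz":0,"gripper":26},{"x":50,"y":16,"z":51,"rx":0,"ry":0,"rz":0,"gripper":26},{"x":58,"y":19,"z":57,"rx":0,"ry":0,"rz":0,"gripper":26},{"x":67,"y":22,"z":61,"rx":0,"ry":0,"rz":0,"gripper":26},{"x":76,"y":25,"z":66,"rx":0,"ry":0,"rz":0,"gripper":26}]'

```text
time_s: 15.1
ee_pos: [0.58, 0.1709, 0.2015]
ee_rot: [-0.505, 3.1, 0.0]
wrist_force: [0.8, -4.2, -3.0]
finger_gap: 0.395
grasp_force: 30.9
```

arm_command --targets '[{"x":10,"y":3,"z":3,"rx":0,"ry":0,"rz":0,"gripper":26},{"x":19,"y":7,"z":6,"rx":0,"ry":0,"rz":0,"gripper":26},{"x":29,"y":10,"z":9,"rx":0,"ry":0,"rz":0,"gripper":26},{"x":39,"y":13,"z":10,"rx":0,"ry":0,"rz":0,"gripper":26},{"x":48,"y":16,"z":12,"rx":0,"ry":0,"rz":0,"gripper":26},{"x":58,"y":20,"z":12,"rx":0,"ry":0,"rz":0,"gripper":26},{"x":68,"y":23,"z":12,"rx":0,"ry":0,"rz":0,"gripper":26},{"x":78,"y":26,"z":11,"rx":0,"ry":0,"rz":0,"gripper":26},{"x":88,"y":30,"z":10,"rx":0,"ry":0,"rz":0,"gripper":26},{"x":98,"y":33,"z":8,"rx":0,"ry":0,"rz":0,"gripper":26}]'

```text
time_s: 16.35
ee_pos: [0.6782, 0.2038, 0.2093]
ee_rot: [-0.505, 3.1, 0.0]
wrist_force: [-0.1, -3.7, 2.9]
finger_gap: 0.386
grasp_force: 31.8
```

arm_command --targets '[{"x":5,"y":2,"z":-1,"rx":0,"ry":0,"rz":0,"gripper":26},{"x":8,"y":3,"z":-2,"rx":0,"ry":0,"rz":0,"gripper":26},{"x":8,"y":3,"z":-2,"rx":0,"ry":0,"rz":0,"gripper":26}]'

```text
time_s: 16.73
ee_pos: [0.6856, 0.2063, 0.2073]
ee_rot: [-0.505, 3.1, -0.001]
wrist_force: [0.7, -4.0, 3.6]
finger_gap: 0.387
grasp_force: 31.9
```

arm_command --targets '[{"x":0,"y":0,"z":0,"rx":0,"ry":0,"rz":0,"gripper":45},{"x":0,"y":0,"z":0,"rx":0,"ry":0,"rz":0,"gripper":56},{"x":0,"y":0,"z":0,"rx":0,"ry":0,"rz":0,"gripper":56},{"x":0,"y":0,"z":15,"rx":0,"ry":0,"rz":0,"gripper":56},{"x":0,"y":0,"z":45,"rx":0,"ry":0,"rz":0,"gripper":56},{"x":-30,"y":-10,"z":60,"rx":0,"ry":0,"rz":0,"gripper":56},{"x":-80,"y":-27,"z":60,"rx":0,"ry":0,"rz":0,"gripper":30},{"x":-130,"y":-42,"z":60,"rx":0,"ry":0,"rz":0,"gripper":0},{"x":-180,"y":-50,"z":55,"rx":0,"ry":0,"rz":0,"gripper":0},{"x":-220,"y":-60,"z":50,"rx":0,"ry":0,"rz":0,"gripper":0}]'

```text
time_s: 17.98
ee_pos: [0.4639, 0.1466, 0.2586]
ee_rot: [-0.505, 3.098, 0.001]
wrist_force: [0.8, -0.6, 1.1]
finger_gap: -0.0
grasp_force: 0.0
```

Run:
```python
from h import *
a=save("scene","s3")[170:290,180:340]; b=save("top","t3")[150:270,190:350]
cv2.imwrite("pics/st3.png",cv2.resize(np.hstack([a,b])[:,:,::-1],None,fx=2.5,fy=2.5,interpolation=cv2.INTER_CUBIC))
for c in("scene","top"):
    print(c,[(round(b["score"],2),(np.array(b["extent"][:2])+np.array(b["extent"][2:])/2).round(1),np.round(b["extent"][2:])) for b in bot.boxes_of(c,"cap_0_top")][:6])
    for p in[(.5303,.2291,.05),(.5525,.1627,.05),(.5747,.0963,.05)]: print(px(c,p))
s=bot.state();print(s["ee_pos"],s["wrist_force"],s["finger_gap"])
```

```text
scene []
[224.79582228 262.44430119]
[234.24133307 248.08088287]
[243.16067518 234.51758863]
top []
[214.70521166 198.17302588]
[230.24826041 193.12163384]
[245.70808422 188.09728937]
[0.46559367 0.14678702 0.25865331] [ 1.11588822 -0.59035284  0.23977642] 0.0005342072728350633
```

View pics/st3.png

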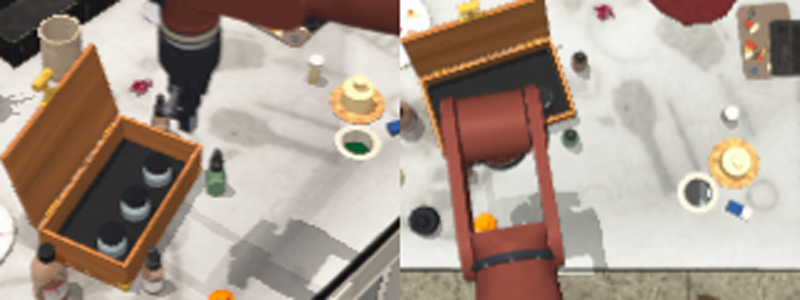

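The lid leans open on its stop. The caps show at (112,235), (135,199) and (157,163) in the left half, which matches the computed positions. Pressing the middle cap first.

arm_command --targets '[{"x":45,"y":8,"z":-40,"rx":0,"ry":0,"rz":0,"gripper":0},{"x":87,"y":16,"z":-80,"rx":0,"ry":0,"rz":0,"gripper":0},{"x":87,"y":16,"z":-130,"rx":0,"ry":0,"rz":0,"gripper":0},{"x":87,"y":16,"z":-175,"rx":0,"ry":0,"rz":0,"gripper":0},{"x":87,"y":16,"z":-195,"rx":0,"ry":0,"rz":0,"gripper":0},{"x":87,"y":16,"z":-203,"rx":0,"ry":0,"rz":0,"gripper":0},{"x":87,"y":16,"z":-208,"rx":0,"ry":0,"rz":0,"gripper":0},{"x":87,"y":16,"z":-212,"rx":0,"ry":0,"rz":0,"gripper":0},{"x":87,"y":16,"z":-213,"rx":0,"ry":0,"rz":0,"gripper":0}]'

```text
time_s: 19.3
ee_pos: [0.5537, 0.1628, 0.046]
ee_rot: [-0.505, 3.097, -0.0]
wrist_force: [-2.7, -0.9, 7.1]
finger_gap: 0.004
grasp_force: 4.0
```

arm_command --targets '[{"x":0,"y":0,"z":-2,"rx":0,"ry":0,"rz":0,"gripper":0},{"x":0,"y":0,"z":-3,"rx":0,"ry":0,"rz":0,"gripper":0},{"x":0,"y":0,"z":-3,"rx":0,"ry":0,"rz":0,"gripper":0}]'

```text
time_s: 19.68
ee_pos: [0.5537, 0.1629, 0.0459]
ee_rot: [-0.506, 3.099, -0.0]
wrist_force: [-8.0, -1.1, 19.4]
finger_gap: 0.0
grasp_force: 9.7
```

arm_command --targets '[{"x":0,"y":0,"z":20,"rx":0,"ry":0,"rz":0,"gripper":0},{"x":-3,"y":8,"z":45,"rx":0,"ry":0,"rz":0,"gripper":0},{"x":-14,"y":40,"z":48,"rx":0,"ry":0,"rz":0,"gripper":0},{"x":-22,"y":66,"z":40,"rx":0,"ry":0,"rz":0,"gripper":0},{"x":-22,"y":66,"z":22,"rx":0,"ry":0,"rz":0,"gripper":0},{"x":-22,"y":66,"z":12,"rx":0,"ry":0,"rz":0,"gripper":0},{"x":-22,"y":66,"z":6,"rx":0,"ry":0,"rz":0,"gripper":0},{"x":-22,"y":66,"z":2,"rx":0,"ry":0,"rz":0,"gripper":0},{"x":-22,"y":66,"z":0,"rx":0,"ry":0,"rz":0,"gripper":0},{"x":-22,"y":66,"z":0,"rx":0,"ry":0,"rz":0,"gripper":0}]'

```text
time_s: 20.92
ee_pos: [0.5297, 0.2278, 0.0458]
ee_rot: [0.504, -3.096, 0.001]
wrist_force: [-14.3, -3.4, 27.4]
finger_gap: -0.004
grasp_force: 13.8
```

arm_command --targets '[{"x":0,"y":0,"z":20,"rx":0,"ry":0,"rz":0,"gripper":0},{"x":3,"y":-8,"z":45,"rx":0,"ry":0,"rz":0,"gripper":0},{"x":18,"y":-55,"z":48,"rx":0,"ry":0,"rz":0,"gripper":0},{"x":35,"y":-105,"z":48,"rx":0,"ry":0,"rz":0,"gripper":0},{"x":44,"y":-132,"z":40,"rx":0,"ry":0,"rz":0,"gripper":0},{"x":44,"y":-132,"z":20,"rx":0,"ry":0,"rz":0,"gripper":0},{"x":44,"y":-132,"z":10,"rx":0,"ry":0,"rz":0,"gripper":0},{"x":44,"y":-132,"z":4,"rx":0,"ry":0,"rz":0,"gripper":0},{"x":44,"y":-132,"z":0,"rx":0,"ry":0,"rz":0,"gripper":0},{"x":44,"y":-132,"z":0,"rx":0,"ry":0,"rz":0,"gripper":0}]'

```text
time_s: 22.18
ee_pos: [0.5732, 0.0968, 0.0459]
ee_rot: [0.509, -3.095, 0.003]
wrist_force: [-13.7, -4.2, 27.7]
finger_gap: -0.001
grasp_force: 13.9
```

All three caps bottomed out at 46 mm. I'll retreat and check before handing in.

arm_command --targets '[{"x":0,"y":0,"z":20,"rx":0,"ry":0,"rz":0,"gripper":0},{"x":0,"y":0,"z":60,"rx":0,"ry":0,"rz":0,"gripper":0},{"x":-20,"y":0,"z":110,"rx":0,"ry":0,"rz":0,"gripper":0},{"x":-60,"y":-10,"z":150,"rx":0,"ry":0,"rz":0,"gripper":0},{"x":-110,"y":-30,"z":160,"rx":0,"ry":0,"rz":0,"gripper":0},{"x":-140,"y":-70,"z":160,"rx":0,"ry":0,"rz":0,"gripper":0},{"x":-140,"y":-110,"z":160,"rx":0,"ry":0,"rz":0,"gripper":0},{"x":-140,"y":-110,"z":160,"rx":0,"ry":0,"rz":0,"gripper":0}]'

```text
time_s: 23.18
ee_pos: [0.4342, -0.0144, 0.2017]
ee_rot: [-0.501, 3.1, -0.001]
wrist_force: [0.4, 0.7, 0.0]
finger_gap: 0.001
grasp_force: 0.0
```

Run:
```python
from h import *
a=save("scene","s4")[170:290,180:340]; b=save("top","t4")[150:270,190:350]
cv2.imwrite("pics/st4.png",cv2.resize(np.hstack([a,b])[:,:,::-1],None,fx=2.5,fy=2.5,interpolation=cv2.INTER_CUBIC))
```

```text
(no output)
```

View pics/st4.png

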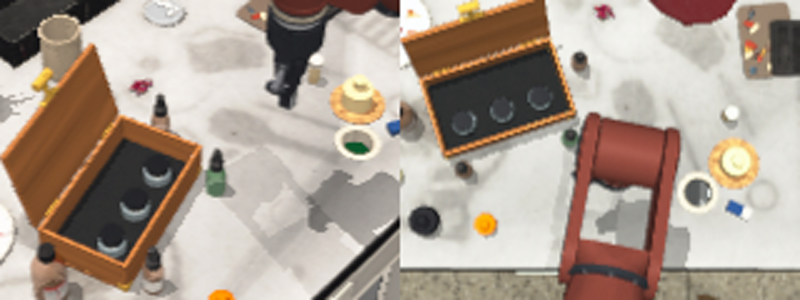

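The lid is open on its stop, the caps are down, the weight is upright on the pad at (735,160) in the right half, and the bystanders are still standing where they were.

```bash
python3 -c "
from station import bot
print(bot.hand_in())"
```

```text
the job is handed in; nothing more can be done
None
```

The job is handed in at about 23 s: the weight stands on the cork pad, the lid leans open on its stop, all three caps bottomed out when pressed, and no bystander looks moved in the last picture; the hand-in returned no verdict.

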